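Key a crank shaft home in a gear hub and hold it there

ROBOT

A 6-joint arm with a two-finger parallel gripper is mounted at the origin on the work surface. World frame = base frame: x ahead of the robot, y to its left, z up, the work surface at z = 0. Lengths are in mm, angles in rad, forces in N, time in s.
With the tool pointing down it reaches from about 325 to 875 mm from the base axis. Payload 4.4 kg.
Tool frame: the origin (TCP) lies on the centre line of the jaws, within the pads' length; the fingertips stand ahead of it and the grasp point (between the pads) lies 6 mm ahead of it (ctrl.tcp_to_tips is the z of the fingertips in the tool frame, in mm); z points along the fingers, y is the line along which they close (so a half turn about z gives the same grasp; the last joint's range is limited). The gripper opens to 85 mm and grips with 20 to 120 N. Pads are 22 mm wide; open, the fingers measure 114 mm over their backs; the gripper's body (76 mm by 85 mm) begins 54 mm behind the grasp point. The pads swing forward as they close: fully open they stand 13 mm farther back than shut.
Start: joints at [-1.28, 0.207, 1.542, -0, 1.393, -0.15], TCP at [245.32, -520.044, 256.282] pointing down, gripper open.
Joint ranges: [-2.73, 2.73], [-0.86, 2.22], [0.23, 2.46], [-1.11, 4.25], [0.08, 2.63], [-2.82, 2.82]. Speed limits (rad/s): [2.79, 2.79, 3.14, 3.14, 3.14, 3.14].

INTERFACE

Orientations are given as a 3x3 rotation matrix whose columns are the frame's x, y, z axes.
In Python, from plant import ctrl, sensors, optics gives the robot as it stands. Calls block until the motion is done:
- ctrl.move_ptp(position, orientation): joint-space move of the TCP to a pose.
- ctrl.move_l(position, rot=None, vel=150, threshold=None): straight line of the TCP; rot=None keeps the orientation; vel is the mean speed in mm/s. With threshold (N) it stops when the force on the tool has changed by that much, and returns True; else False.
- ctrl.set_joints(angles): joint-space move.
- ctrl.gripper_to(opening, force=None): finger opening in mm; force is the grip in N (None keeps the last); returns when the fingers have stopped.
- ctrl.hold(seconds).
- ctrl.solve_ik(position, orientation): joint angles nearest the present ones, or None.
- sensors.read_state(): the state.
- optics.grab_frame(name): name is "scene" or "top"; returns (picture, depth): 400x640x3 uint8, red, green, blue; 400x640 float32, mm along the optical axis (not along the pixel's ray), 0 where there is no reading.
- optics.camera_params(name): a dict with "mtx" (3x3 intrinsics, pixels), "R" (3x3) and "t" (3): a world point X has camera coordinates R X + t. Camera axes: x right, y down, z forward; pixel columns grow to the right and rows downward; lengths in mm; the calibration is good to about 2 mm. A picture is of the moment at which its call begins. camera_params takes no time and is no camera call.
A pose or a line that the arm cannot do raises ctrl.MotionError and nothing moves.
- ctrl.finish_job(): hands the job in; it is judged then, once.
The state is a dict: "t": time; "q": joint angles; "qvel": joint speeds; "tau": joint torques, N m; "eef_pos": TCP position; "eef_rot": TCP orientation; "force": force on the tool from outside, world axes, zero at the start; "wrist_torque": the same for the moment, N m; "grip_width": finger opening in mm; "grasp_force": force on a finger pad.
Only numpy, scipy, OpenCV 4.12 (cv2) and the standard library are available. Lean on these libraries where they do the work, as an engineer would, in place of code of your own. Each camera call takes 0.05 s, during which the arm holds its last target. There are 200 camera calls.

TASK

Draw the keyed crank shaft (the one with the square end and the yellow paint line) out of the wooden stand, put its nose down the bore of the gear that is clamped in the blue machine vise, and turn it until its key slips into the keyway. Keep pushing until the collar sits flat on the hub, without forcing it, and finish still gripping the shaft and pressing it firmly home, so that I can tighten the set screw: do not let go. Leave the other things on the bench alone.

Things in the scene. Friction and masses are not known exactly. Their poses are not given: they have to be found in the camera images.
- shaft: steel crank shaft, 100 mm long, about 0.42 kg, standing nose down in one of the stand's two bores, its collar on the stand's top. Origin: centre of the nose's end face; z runs up the shaft, x to the key's side. The nose end, below the collar, is a plain round shank 24 mm in diameter and 46 mm long, its lowest 4 mm chamfered down to 19 mm
- square (a point): middle of the shaft's square end, the place to grip, 80 mm above the nose on the axis. The square is 19 mm across its flats (which face along the shaft's x and y) and spans 60 to 100 mm above the nose; a round neck 25 mm in diameter joins it to the collar's top at 54 mm
- collar (a point): centre of the collar's underside, 46 mm above the nose on the axis. The collar is 42 mm in diameter, 8 mm thick; it lands on the hub's face. A yellow paint line 6 mm wide, on its top and edge, marks the side where the key is
- key (a point): upper end of the brass key, 14.5 mm from the shaft's axis, 44 mm above the nose. The key is 8 mm wide, stands 5 mm proud of the shank (to 17 mm from the axis) and runs from 14 to 44 mm above the nose; in the stand it is hidden below the collar
- gear: spur gear, 120 mm in diameter, with a bright hub 50 mm in diameter and 50 mm long, axis upright, held rigidly in the vise. Origin: centre of the bore's mouth in the hub's upper face, 108 mm above the bench (the toothed rim is 14 mm lower). z points up, x to the keyway. The bore, 26 mm in diameter, goes right through: 1 mm clearance all round the shank
- keyway (a point): mouth of the keyway, 14.5 mm from the bore's axis, level with the hub's face; a yellow paint line on the hub's face, outside the slot, marks it. The slot is 10 mm wide, reaches 18.5 mm from the axis and runs the hub's whole length. The key enters freely within 4 degrees of it, wedges in a few degrees farther off, else stops on the hub's face, nose 14 mm deep. Fully home the nose is 46 mm deep
- vise: low blue machine vise bolted to the bench, base 210 by 130 mm, jaws 100 mm wide with tops 78 mm above the bench; its screw and cross handle point to its own -x, to 170 mm from the origin. Origin: on the bench straight below the gear's axis
- stand: pale wooden block 80 by 230 by 60 mm high (x, y, z), fixed, with two upright through bores 37 mm in diameter on its y axis, 55 mm either side of the centre. Origin: centre of its underside
- idler: bystander: a dark plain shaft without key, 84 mm long, 42 mm collar, round upper end 22 mm in diameter, standing in the stand's other bore. Origin: centre of its lower end
- hammer: bystander: hammer, 280 mm long, lying on the bench. Origin under its middle
- pinion: bystander: brass pinion, 69 mm in diameter, 24 mm high, lying flat. Origin under its centre
- oil: bystander: red can, 64 mm in diameter, 85 mm high. Origin under its centre
There are look-alikes about, which are no part of the job. Leave any green look-alike of the shaft alone.

How it is judged (in metres and radians):
On the way, in this order (a step that is already met when the one before it is completed fails the run):
1. the keyed shaft is gripped and drawn clear of the stand (height (world z) of shaft above 0.066 m and contact force between the fingers and shaft above 2 N), for 0.1 s.
2. its nose is in the gear's bore, in line with it (z of shaft in the frame of gear below -0.006 m and horizontal distance between shaft and gear below 0.004 m and angle between the z axis of shaft and the z axis of gear, either way round below 0.1 rad), for 0.1 s.
At the end, for the whole second after the job is handed in: Key in the keyway (within 4 mm; axes within 3 mm and 3 degrees), collar within 1.5 mm of the hub's face, shaft at rest, still gripped and pressed on the hub with over 8 N (its weight alone gives 4 N); plain shaft, hammer, pinion and can within 30 mm of where they were (z of collar in the frame of gear below 0.0015 m and horizontal distance between collar and gear below 0.003 m and horizontal distance between key and keyway below 0.004 m and angle between the z axis of shaft and the z axis of gear, either way round below 0.05 rad and contact force between shaft and gear above 8 N and contact force between the fingers and shaft above 3 N and linear speed of shaft below 0.01 m/s and distance of each of idler, hammer, pinion, oil from where it was at the start of the episode below 0.03 m); the arm keeps its last pose, push and grip.
It fails at once if the shaft is forced: over 120 N of contact force between shaft and gear (contact force between shaft and gear above 120 N).
It fails at once if a bystander (plain shaft, hammer, pinion or can) is moved more than 30 mm (distance of any of idler, hammer, pinion, oil from where it was at the start of the episode above 0.03 m).
It also fails if it takes over 48 s, if anything falls off the work surface, if the arm or the gripper's body presses on something with over 40 N, if the wrist force passes 120 N, or if a joint passes its speed limit or range.

## Working session

There is one attempt and no reset: what is moved stays moved. The work goes in short steps, each a Python script; the robot and the scene stay as the last script left them, time stands still between calls to the robot, and variables do not carry over. Pictures are saved under pics/ and viewed, at most 10 in all, crops included, and the job is handed in when it is done.

```bash
mkdir -p pics; ls; cat > h.py <<'E'
import numpy as np, cv2
from plant import ctrl, sensors, optics
def world(cam,d,u,v):
    p=optics.camera_params(cam);K=np.array(p["mtx"]);R=np.array(p["R"]);t=np.array(p["t"])
    z=d[int(round(v)),int(round(u))]
    return R.T@(np.linalg.inv(K)@[u,v,1]*z-t)
def cloud(cam,d):
    p=optics.camera_params(cam);K=np.array(p["mtx"]);R=np.array(p["R"]);t=np.array(p["t"])
    v,u=np.mgrid[:d.shape[0],:d.shape[1]]
    c=np.stack([(u-K[0,2])/K[0,0]*d,(v-K[1,2])/K[1,1]*d,d],-1)
    W=(c-t)@R; W[d==0]=np.nan
    return W
def proj(cam,X):
    p=optics.camera_params(cam);c=np.array(p["R"])@X+np.array(p["t"]);c=np.array(p["mtx"])@c
    return c[:2]/c[2]
E
python3 - <<'E'
from h import *
for n in("scene","top"):
    im,d=optics.grab_frame(n);cv2.imwrite(f"pics/{n}0.png",im[...,::-1]);np.savez(f"{n}0.npz",im=im,d=d)
    p=optics.camera_params(n);print(n,-np.array(p["R"]).T@p["t"],p["mtx"][0],np.round(p["R"],2))
print(sensors.read_state(),ctrl.tcp_to_tips)
E
```

```text
pics
scene [1129.07089172  252.56571413  790.03980705] [440.01758234   0.         318.69911265] [[-0.38  0.92  0.01]
 [ 0.71  0.3  -0.64]
 [-0.59 -0.23 -0.77]]
top [434.85984382  25.10539772 960.1895728 ] [467.79460973   0.         319.40645984] [[ 0.02 -1.    0.  ]
 [-0.98 -0.02 -0.21]
 [ 0.21  0.   -0.98]]
{'t': 0.1, 'q': array([-1.28051290e+00,  2.07365333e-01,  1.54282438e+00,  2.31348235e-06,
        1.39348735e+00, -1.50508548e-01]), 'qvel': array([ 5.71419229e-04, -1.54961957e-03, -2.37209081e-03, -2.56003020e-05,
        1.47242477e-03, -1.94761121e-04]), 'tau': array([-5.75048598e-04, -3.84090972e+01, -2.92547572e+01, -2.19013727e-04,
        4.86094505e-03, -7.70644050e-06]), 'eef_pos': array([ 245.12985496, -519.43144664,  255.21816647]), 'eef_rot': array([[ 9.04414317e-01,  4.26654884e-01, -5.94424107e-04],
       [ 4.26655182e-01, -9.04412165e-01,  1.99785018e-03],
       [ 3.14788143e-04, -2.06049843e-03, -9.99997828e-01]]), 'force': array([-0.2709043 , -0.04001234,  0.62489086]), 'wrist_torque': array([-0.00575075,  0.03397839,  0.02250231]), 'grasp_force': 0.0, 'grip_width': 84.99493263459202} 25.0
```

View pics/top0.png

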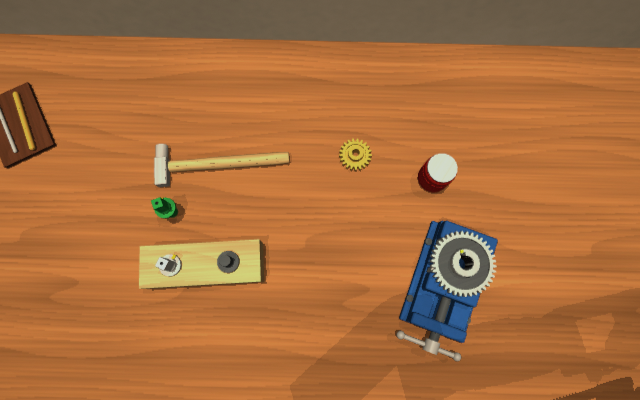

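View pics/scene0.png

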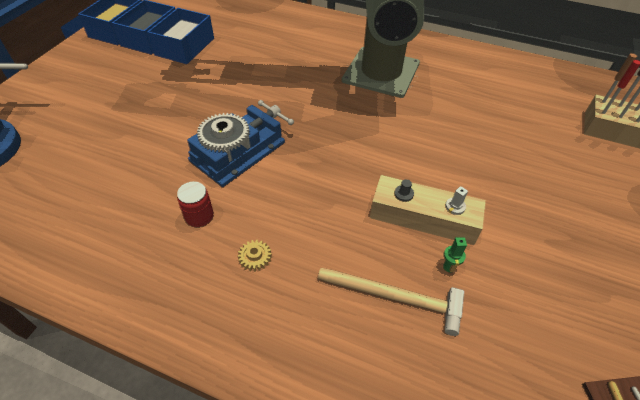

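The top view shows three candidates. The steel shaft with a square end is at (168,266), the dark round idler at (228,262), and the green look-alike at (162,207), standing on the bench. The steel one in the stand fits the description. The gear hub is at (466,262), with the vise screw pointing down and left in the image. I'll confirm with a crop and measure.

```bash
python3 - <<'E'
from h import *
T=np.load("top0.npz");S=np.load("scene0.npz")
a=cv2.resize(T["im"][240:292,140:200],None,fx=6.6,fy=6.6,interpolation=2)[:340,:396]
b=cv2.resize(T["im"][225:300,425:505],None,fx=4.95,fy=4.95,interpolation=2)[:340,:396]
c=cv2.resize(S["im"][180:220,435:480],None,fx=8.8,fy=6.5,interpolation=2)[:260,:396]
e=cv2.resize(S["im"][105:155,190:255],None,fx=6.09,fy=5.2,interpolation=2)[:260,:396]
cv2.imwrite("pics/crop1.png",np.vstack([np.hstack([a,b]),np.hstack([c,e])])[...,::-1])
def stats(n,P): print(n,len(P),np.round(np.nanmedian(P,0),1),np.round(np.nanmin(P,0),1),np.round(np.nanmax(P,0),1))
for n,D,us,ug in (("top",T,(140,240,200,292),(425,225,505,300)),("scene",S,(430,175,485,225),(190,100,255,160))):
    W=cloud(n,D["d"]);hsv=cv2.cvtColor(D["im"],cv2.COLOR_RGB2HSV)
    A=W[us[1]:us[3],us[0]:us[2]].reshape(-1,3)
    stats(n+" square top",A[(A[:,2]>108)])
    q=A[(A[:,2]>111)&(A[:,2]<117)]; 
    if len(q)>4: print(cv2.minAreaRect(q[:,:2].astype(np.float32)))
    k=A[(A[:,2]>64)&(A[:,2]<71)]; stats("collar",k)
    if len(k)>8: print("circ",cv2.minEnclosingCircle(k[:,:2].astype(np.float32)))
    G=W[ug[1]:ug[3],ug[0]:ug[2]].reshape(-1,3)
    g=G[(G[:,2]>104)&(G[:,2]<112)];stats("hub",g);print("circ",cv2.minEnclosingCircle(g[:,:2].astype(np.float32)))
    g=G[(G[:,2]>90)&(G[:,2]<98)];stats("rim",g);print("circ",cv2.minEnclosingCircle(g[:,:2].astype(np.float32)))
    m=(hsv[...,0]>20)&(hsv[...,0]<35)&(hsv[...,1]>110)&(hsv[...,2]>90)
    for nm,b,lo,hi in(("shaft",us,58,75),("gear",ug,100,115)):
        M=np.zeros_like(m);M[b[1]:b[3],b[0]:b[2]]=1;M&=m&(W[...,2]>lo)&(W[...,2]<hi);v,u=np.nonzero(M)
        if len(u): stats("yellow "+nm,W[M]);print(u.mean(),v.mean())
E
```

```text
top square top 123 [485.4 306.6 113.4] [473.5 295.6 108.7] [496.5 318.3 116.7]
((485.1495056152344, 306.5094909667969), (19.975629806518555, 18.756088256835938), 65.50912475585938)
collar 204 [481.7 299.   67.4] [447.7 269.6  64. ] [517.9 350.   70.8]
circ ((480.4995422363281, 312.0591735839844), 43.105491638183594)
hub 443 [ 498.6 -242.2  107.8] [ 475.6 -266.2  104.1] [ 524.6 -216.2  111.8]
circ ((499.59503173828125, -241.27798461914062), 25.50115394592285)
rim 1702 [ 497.3 -239.9   92.5] [ 440.4 -300.9   90. ] [ 559.6 -180.9   98. ]
circ ((500.46136474609375, -241.29855346679688), 60.737308502197266)
yellow shaft 1718 [483.6 310.2  60.1] [443.2 249.9  58. ] [528.8 369.4  71.3]
169.27706635622818 265.64027939464495
yellow gear 13 [ 520.4 -233.9  108.4] [ 516.7 -237.2  105.8] [ 522.5 -231.4  109.8]
461.46153846153845 251.15384615384616
scene square top 89 [487.8 308.6 114.3] [471.8 297.  108.2] [496.7 320.3 117.4]
((485.0246887207031, 308.73779296875), (18.324752807617188, 21.36111831665039), 69.48246765136719)
collar 148 [494.3 307.5  68.3] [461.  263.2  64.1] [515.4 350.6  70.9]
circ ((484.76129150390625, 309.8172302246094), 47.248817443847656)
hub 220 [ 497.9 -239.6  108.2] [ 472.9 -264.   104.1] [ 526.  -214.7  111.1]
circ ((499.5714416503906, -240.34144592285156), 26.80306625366211)
rim 953 [ 508. -235.   93.] [ 438.  -300.1   90. ] [ 558.9 -179.8   98. ]
circ ((498.8753967285156, -241.27969360351562), 62.05680847167969)
yellow shaft 15 [501.1 301.5  67.8] [478.6 298.3  59.4] [504.2 361.2  70.6]
452.46666666666664 209.66666666666666
yellow gear 3 [ 518.1 -231.7  110. ] [ 517.1 -235.9  107.1] [ 518.9 -229.6  110.1]
220.0 131.0
```

View pics/crop1.png

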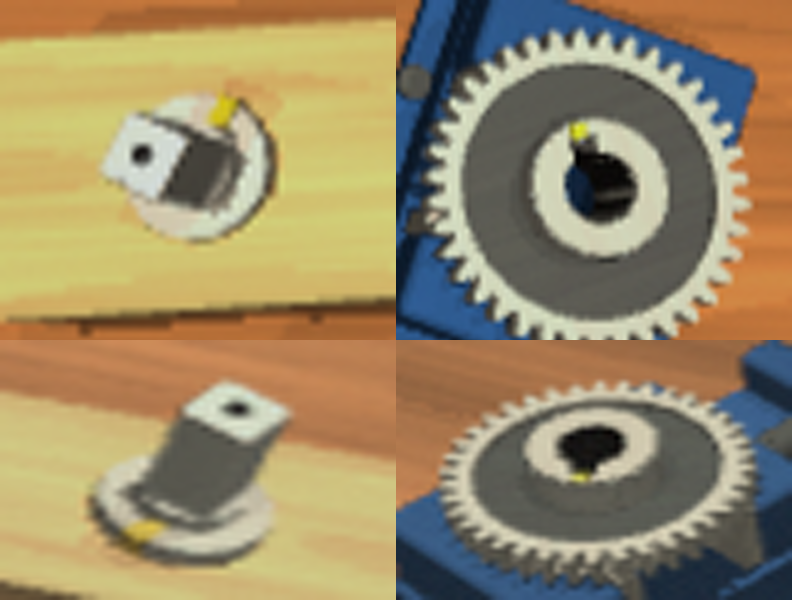

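The crop confirms it: the steel shaft has a yellow collar mark at crop (223,110), about -21° in world yaw. The keyway mark is at crop (580,130), about +20°. Shaft axis is near (485,307.5) and gear axis near (499.6,-241.1). Picking now.

```bash
cat >> h.py <<'E'
def rot(yaw):  # shaft yaw (deg) -> tool pointing down, closing along the shaft's x
    a=np.radians(yaw+90);return np.array([[np.cos(a),np.sin(a),0],[np.sin(a),-np.cos(a),0],[0,0,-1.]])
def st(m=""):
    s=sensors.read_state();print(m,"t%.1f"%s["t"],np.round(s["eef_pos"],1),"F",np.round(s["force"],1),"w%.1f g%.0f"%(s["grip_width"],s["grasp_force"]));return s
E
python3 - <<'E'
from h import *
R=rot(-22)
ctrl.move_ptp([485.2,307.3,190],R);ctrl.gripper_to(60,80);st("above")
print(ctrl.move_l([485.2,307.3,101],vel=120,threshold=12));st("down")
ctrl.gripper_to(10,80);st("grip")
ctrl.move_l([485.2,307.3,235],vel=120);s=st("up")
print(np.round(np.degrees(s["q"])))
im,d=optics.grab_frame("scene");cv2.imwrite("pics/s1.png",cv2.resize(im[80:260,380:560],None,fx=3,fy=3)[...,::-1])
E
```

```text
above t3.5 [485.3 307.2 190. ] F [0.1 0.7 0.2] w60.0 g0
False
down t4.4 [485.9 307.6 101.8] F [ 0.9  0.1 -0.2] w59.9 g0
grip t4.8 [485.7 307.6 102. ] F [-1.2  0.1  4.5] w17.8 g79
up t6.1 [484.5 307.  233.7] F [-0.7  0.3 -3.8] w18.1 g78
[24. 13. 90.  0. 77. 46.]
```

View pics/s1.png

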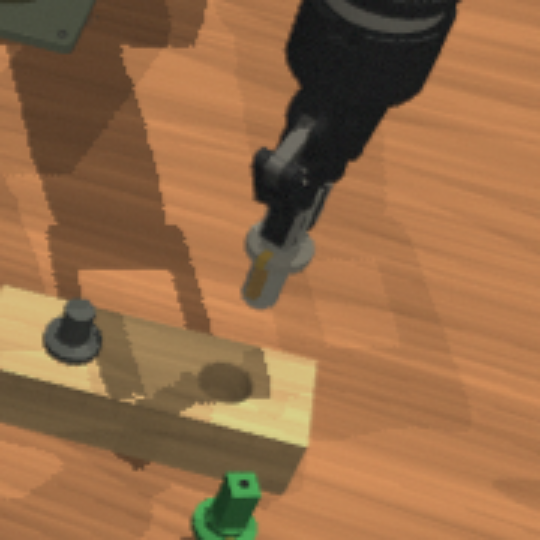

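The shaft is held upright at crop (270,270), key toward the camera, and the stand bore is empty. Moving above the gear.

```bash
python3 - <<'E'
from h import *
R=rot(20)
ctrl.move_ptp([499.7,-241.1,240],R)
ctrl.move_l([499.7,-241.1,204],vel=80);ctrl.hold(.3);s=st("hover");print(np.degrees(s["q"]).round())
out=[]
for n,f in(("scene",5),("top",5)):
    im,d=optics.grab_frame(n);np.savez(n+"1.npz",im=im,d=d)
    c=proj(n,np.array([500,-241,125.])).astype(int);x,y=c-[40,50]
    k=np.ascontiguousarray(cv2.resize(im[y:y+100,x:x+80],None,fx=f,fy=f,interpolation=2))
    # predicted nose ring r=9.5 z=116, hub ring r=25, bore ring r=13 z=108
    p=s["eef_pos"]
    for (cx,cy,z,r,col) in((p[0],p[1],p[2]-88,9.5,(255,0,0)),(p[0],p[1],p[2]-84,12,(255,0,255)),(499.6,-241.1,108,25,(0,255,0)),(499.6,-241.1,108,13,(0,255,255))):
        q=np.array([proj(n,np.array([cx+r*np.cos(a),cy+r*np.sin(a),z])) for a in np.linspace(0,6.28,60)])
        q=((q-[x,y]+.5)*f).astype(np.int32);cv2.polylines(k,[q],True,col,1)
    out.append(k)
    W=cloud(n,d);P=W[y:y+100,x:x+80].reshape(-1,3)
    for lo,hi,r in((120,150,16),(104,112,30)):
        Q=P[(P[:,2]>lo)&(P[:,2]<hi)&(np.hypot(P[:,0]-p[0],P[:,1]-p[1])<r)]
        print(n,lo,len(Q),np.nanmin(Q,0).round(1) if len(Q) else "",np.nanmax(Q,0).round(1) if len(Q) else "")
cv2.imwrite("pics/hover.png",np.hstack(out)[...,::-1])
E
```

```text
hover t9.0 [ 500.  -241.3  204.6] F [ 0.5  0.5 -4.5] w17.9 g78
[-35.  12.  94.  -0.  73. -55.]
scene 120 90 [ 493.7 -248.8  120.3] [ 515.1 -227.6  149.9]
scene 104 171 [ 474.5 -264.8  104.1] [ 525.2 -214.6  111.9]
top 120 25 [ 489.2 -238.7  120.6] [ 512.9 -229.1  137. ]
top 104 267 [ 475.6 -257.2  104.1] [ 524.5 -216.1  111.8]
```

View pics/hover.png

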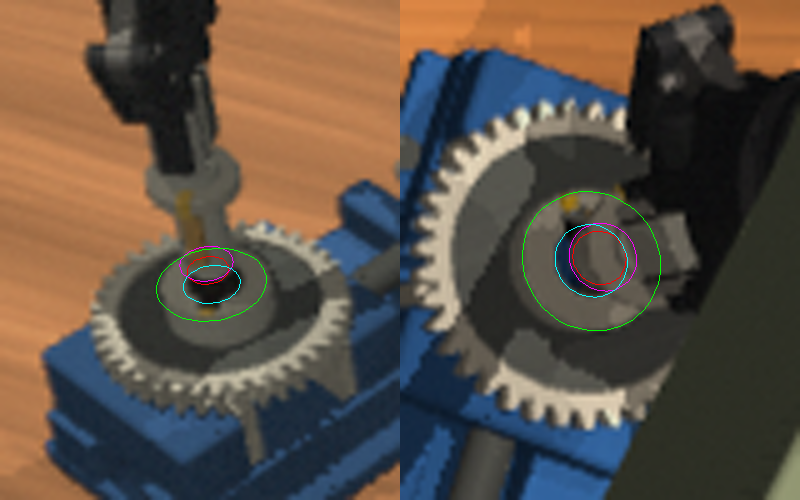

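The hover view shows the nose over the bore in both cameras, with the rings agreeing to about 2 mm. The keyway mark is at (210,310) in the left view. The key at (188,215) looks slightly rotated from it, so I'll measure both angles numerically.

```bash
python3 - <<'E'
from h import *
p=sensors.read_state()["eef_pos"]
for n in("scene","top"):
    D=np.load(n+"1.npz");im,d=D["im"],D["d"];W=cloud(n,d);f=im.astype(float)
    m=(f[...,0]-f[...,2]>0.35*f[...,0])&(f[...,1]>.62*f[...,0])&(np.hypot(W[...,0]-500,W[...,1]+241)<32)&(W[...,2]>100)
    v,u=np.nonzero(m)
    for lo,hi in((100,113),(125,165),(160,176)):
        s=(W[v,u,2]>lo)&(W[v,u,2]<hi)
        if s.any():
            c=np.nanmedian(W[v[s],u[s]],0);print(n,s.sum(),u[s].mean(),v[s].mean(),c.round(1),"az %.1f"%np.degrees(np.arctan2(c[1]+241.2,c[0]-499.9)))
# where the key's outer face centre (z_shaft 29) and keyway mark (r~21) would be seen, per yaw
for y in(0,5,10,15,20,25,30):
    a=np.radians(y);e=np.array([np.cos(a),np.sin(a),0])
    print(y,proj("scene",np.array([p[0],p[1],p[2]-88+29])+17*e).round(1),proj("scene",np.array([499.6,-241.1,108])+21.5*e).round(1),proj("top",np.array([499.6,-241.1,108])+21.5*e).round(1))
E
```

```text
scene 3 220.0 131.0 [ 520.  -231.   111.3] az 26.8
scene 50 217.28 116.16 [ 514.  -234.3  146.8] az 26.1
scene 28 215.35714285714286 108.57142857142857 [ 516.3 -234.3  169.5] az 22.7
top 13 461.46153846153845 251.15384615384616 [ 520.3 -234.4  108. ] az 18.3
top 1 465.0 253.0 [ 514.8 -233.3  130.8] az 27.9
top 3 471.6666666666667 249.33333333333334 [ 517.8 -232.4  170.5] az 26.3
0 [214.2 117.3] [216.  131.2] [465.3 250.7]
5 [214.8 117.5] [216.8 131.4] [464.3 250.8]
10 [215.4 117.6] [217.5 131.5] [463.2 250.9]
15 [216.  117.7] [218.3 131.6] [462.2 251.1]
20 [216.7 117.7] [219.1 131.7] [461.3 251.4]
25 [217.4 117.7] [220.  131.7] [460.3 251.7]
30 [218.  117.7] [220.8 131.7] [459.4 252.2]
```

Key and keyway both read about 20–25°, so they are nearly aligned. Inserting with force guarding.

```bash
python3 - <<'E'
from h import *
h=ctrl.move_l([499.7,-241.1,186],vel=30,threshold=10);st("10mm %s"%h)
if not h:
    ctrl.hold(.2);st("settled")
    h=ctrl.move_l([499.7,-241.1,176],vel=20,threshold=10);st("20mm %s"%h)
E
```

```text
10mm False t9.9 [ 499.8 -241.1  186. ] F [-0.3 -0.8 -4. ] w17.9 g78
settled t10.1 [ 499.9 -241.2  186.3] F [-0.9 -0.6 -4.7] w17.8 g78
20mm False t10.7 [ 499.7 -241.1  175.9] F [-0.9  0.6 -3.7] w18.1 g78
```

The nose is past the 14 mm key stop with no contact force, so the key is in the slot. Continuing to the collar landing.

```bash
python3 - <<'E'
from h import *
h=ctrl.move_l([499.7,-241.1,153],vel=25,threshold=12);st("43mm %s"%h)
if not h:
    h=ctrl.move_l([499.7,-241.1,143],vel=10,threshold=12);st("land %s"%h)
    ctrl.hold(.3);st("settled")
E
```

```text
43mm False t11.8 [ 499.9 -241.2  153.2] F [ 0.1 -0.6 -3.3] w18.0 g78
land True t12.4 [ 499.8 -241.2  150. ] F [-1.1 -0.4  4.4] w18.2 g79
settled t12.7 [ 499.8 -241.2  150. ] F [-0.6 -0.7  6.1] w18.1 g79
```

Landed at z=150, exactly 46 mm deep. Pressing to about 20 N on the sensor (about 24 N at the hub).

```bash
python3 - <<'E'
from h import *
z=149.5
for i in range(12):
    ctrl.move_l([499.7,-241.1,z],vel=5);ctrl.hold(.2);s=st("z%.1f"%z)
    if s["force"][2]>18: break
    z-=.5
ctrl.hold(.8);st("final")
im,d=optics.grab_frame("scene");c=proj("scene",np.array([500,-241,125.])).astype(int);x,y=c-[50,50]
cv2.imwrite("pics/final.png",cv2.resize(im[y:y+100,x:x+100],None,fx=5,fy=5,interpolation=2)[...,::-1])
E
```

```text
z149.5 t13.5 [ 499.9 -241.3  150. ] F [-2.2  0.3  5.1] w18.5 g79
z149.0 t13.9 [ 500.  -241.3  150. ] F [-1.9  1.4  8.3] w18.2 g80
z148.5 t14.4 [ 499.9 -241.3  150. ] F [-3.4  2.  10.5] w17.9 g80
z148.0 t14.8 [ 500.  -241.3  150. ] F [-4.5  2.1 12.9] w18.0 g81
z147.5 t15.3 [ 500.  -241.3  150. ] F [-5.1  3.9 15.8] w18.2 g81
z147.0 t15.7 [ 500.  -241.3  149.9] F [-6.1  4.4 17.6] w18.0 g81
z146.5 t16.2 [ 500.  -241.3  149.9] F [-6.9  4.5 20.8] w17.8 g81
final t17.0 [ 500.  -241.3  150. ] F [-7.   4.1 20. ] w18.3 g81
```

View pics/final.png

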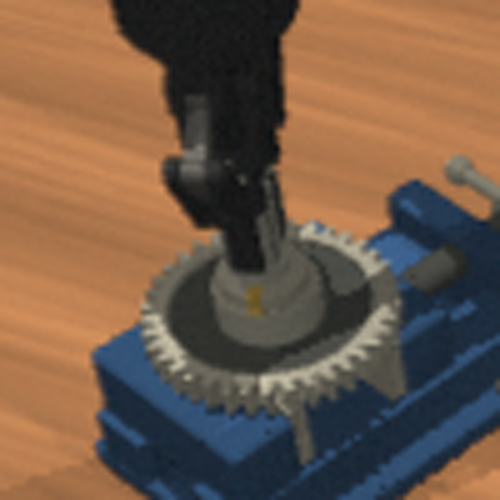

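The collar sits flat on the hub, with its yellow line at (255,300) over the keyway side. The press is steady at about 20 N and the grip is firm, so I'm handing in.

```bash
python3 -c "
from h import *
print(ctrl.finish_job())"
```

```text
the job is handed in; nothing more can be done
None
```

The keyed shaft is fully home in the gear: key in the keyway, collar flat on the hub (46 mm deep), still gripped and pressed down with about 20 N. The job was handed in at about 17 s of the 48 s; no verdict came back.

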